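# Cock the toy catapult on its hair-trigger catch

### The job

Make the toy catapult ready to shoot: draw its sprung arm back until it hangs on the half-way catch and let go of it there, then take it again from above, bring it right down and leave it hooked on the hair-trigger catch at the end of the bed, let go and at rest. Never let the arm fly back, and do not shift the loose toys around it.

Things in the scene. Friction and masses are not known exactly. Their poses are not given: they have to be found in the camera images.
- catapult: Wooden toy catapult fixed to the bench: plank 320 x 100 mm, 12 mm thick, x -245 to +75 mm. Origin on the bench below the arm's pivot (axis 50 mm up, along y); the arm is drawn towards -x; z up. Two bed rails at y +-26 to 38 mm reach z 34 mm from x -235 to +65 mm. A bracket for the half-way catch stands at x -74, y +34 mm, up to z 82 mm.
- stop_beam (a point): Centre of the beam across the frame, 45 (x) x 112 (y) x 14 mm, at x +42, z 185 mm of the catapult, on two posts at y +-46 mm. It stops the arm at rest and covers the knob then.
- throw_arm (a joint): Draw angle (rad) of the sprung arm: 0 at rest, when it leans 0.087 past upright to +x against the beam; grows as it swings back and down to -x. It hangs on the half-way catch at 0.87, on the hair-trigger catch at 1.66 (level); hard stop at 1.77. The spring pulls it back: 0.2 N m at rest, 0.55 half way, 0.86 fully drawn.
- pivot (a point): The arm's pivot; point fixed to the arm, axes as spoon's. To pass a catch, draw the arm 0.06 to 0.1 rad beyond the catch's angle: the catch is pushed aside and springs back behind; then ease the arm back until the catch takes the load. The catches are smooth. Between pivot and spoon the arm is a slat 20 mm wide (along y), 12 mm thick.
- spoon (a point): Centre of the round spoon at the arm's free end, 183 mm from the pivot: a disc 40 mm across, 12 mm thick along x. Axes: z along the arm away from the pivot, x to its front (on top when drawn), y along the pivot. At rest its sides stand free above the beam; fully drawn it lies between the rails with 6 mm either side, so it cannot be held by its sides there.
- knob (a point): Centre of the wooden ball knob, 28 mm diameter, on a 12 mm stem: 110 mm from the pivot along the arm and 35 mm out from its mid-plane on the front side (axes as spoon's). At rest it is under the stop beam, out of reach from above; from half way on it is on top and free from above.
- trigger (a joint): Opening angle (rad) of the hair-trigger catch, a dark wooden hook 36 mm wide and 75 mm high, hinged at x -205, z 14 mm of the catapult beyond the arm's end: 0 closed, grows as it leans outwards (-x). The arm's end bar pushes it aside to about 0.2 in passing; a spring closes it. About 1 N outwards on it when loaded fires the arm.
- trigger_nose (a point): Point under the hair-trigger hook's nose where the bar at the arm's end (207 mm from the pivot) is held.
- half_catch_nose (a point): Point under the nose of the half-way catch, a narrow sprung dark hook beside the arm on the catapult's +y side; it takes a pin on the arm's side, 70 mm from the pivot, and springs back by itself.
- pyramid_center (a point): Bystander, loose: purple four-sided pyramid block, 80 mm square, 70 mm high; point half-way up.
- cone_center (a point): Bystander, loose: orange cone, 68 mm across, 90 mm high; point half-way up.
- rattle_center (a point): Bystander, loose: wooden rattle lying flat, 146 mm long, 40 mm square heads; its centre, 20 mm up.
- top_center (a point): Bystander, loose: steel spinning top standing on its foot, 68 mm across, 84 mm high; point half-way up.
- log_block_center (a point): Bystander, loose: upright wooden cylinder block, 44 mm across, 60 mm high; point half-way up.
- arch_block_center (a point): Bystander, loose: wooden bridge-shaped block, 84 x 40 mm, 63 mm high; point about half-way up.

How it is judged:
By the outcome, as a careful person would: the job done as asked, in the order asked, and still so for the second after the job is handed in, with the robot touching nothing.
It also fails if it takes over 61 s, if anything falls off the work surface, if the arm or the gripper's body presses on something with over 40 N, if the wrist force passes 120 N, or if a joint passes its speed limit or range.

### The arm

A 7-joint arm with a two-finger parallel gripper is mounted at the origin on the work surface. World frame = base frame: x ahead of the robot, y to its left, z up, the work surface at z = 0. Lengths are in m, angles in rad, forces in N, time in s.
With the tool pointing down it reaches from about 0.425 to 0.925 m from the base axis. Payload 6.8 kg.
Tool frame: the origin (TCP) lies midway between the tips of the shut fingers; the grasp point (between the pads) lies 19 mm behind it; z points along the fingers, y is the line along which they close (so a half turn about z gives the same grasp; the last joint's range is limited). The gripper opens to 85 mm and grips with 20 to 120 N. Pads are 22 mm wide; open, the fingers measure 114 mm over their backs; the gripper's body (76 mm by 85 mm) begins 54 mm behind the grasp point. The pads swing forward as they close: fully open they stand 13 mm farther back than shut.
Start: joints at [-0.108, 0.477, 0.022, 1.555, -0.011, 1.109, -0.083], TCP at [0.675, 0, 0.231] pointing down, gripper open.
Joint ranges: [-2.96, 2.96], [-0.34, 2.1], [-1.41, 1.46], [0.24, 2.44], [-1.37, 4.51], [0.17, 1.92], [-2.96, 2.96]. Speed limits (rad/s): [2.39, 2.39, 3.14, 3.14, 3.14, 3.14, 3.14].

### API

Orientations are given as a rotation vector (axis times angle).
In Python, from rig import get_obs, get_image, hand_in gives the robot as it stands. The module is installed in compiled form; this text tells all that it offers.
- The arm moves only by the tool jog_arm, never from a script. Its arguments are lists of equal length, an entry for each row: "xyz": the shift along the tool's x, y, z scaled (see below), a list of three; "rotation": the turn, a rotation vector about the tool's x, y, z scaled (see below), a list of three; "grip": the opening, from 0 (shut) to 1 (fully open). In form: {"xyz": [[x, y, z], ...], "rotation": [[wx, wy, wz], ...], "grip": [grip, ...]}. A call has 1 to 20 rows; each row shifts and turns the commanded pose from where the row before left it, along the tool's axes as they then stand; what a row does not reach is not made up. The controller multiplies each number of a shift by 0.04 m and each number of a turn by 0.12 rad. A row lasts 1/12 s, in which the tool goes at most 41.7 mm and 7.16 degrees, less where a joint would pass 70% of its speed; a pose out of reach is approached as far as the arm can. A call with a number of a shift or a turn outside -1 to 1 is refused whole. A call with a gripper value outside its range is refused whole. The fingers move at their own pace and stop on an object; the grip force is fixed at half the most. Time passes only in rows, so rows that do not move let the fingers close. It gives the time, the measured TCP pose, the force, the opening and the grip force at its end, in the units of the state.
- get_obs(): the state, without advancing time (a new reading comes with each control period).
- get_image(name): name is "scene" or "side" or "wrist"; returns a dict with "image" (480x640x3 uint8, blue, green, red), "range_z" (480x640 float32, m along the optical axis (not along the pixel's ray), 0 where there is no reading), "vertical_fov" (degrees; the focal length in pixels is half the picture's height over the tangent of half this angle, whatever the lens; pixels are square), "cx", "cy" (the principal point, pixels), "dist" ([k1, k2, p1, p2, k3] as OpenCV has them; the pictures are not rectified), "extrinsics" (4x4, takes a point from world to camera coordinates). Camera axes: x right, y down, z forward; pixel columns grow to the right and rows downward; lengths in m; the calibration is good to about 2 mm. A picture is of the moment at which its call begins.
- hand_in(): hands the job in; it is judged then, once.
The state is a dict: "t": time; "joints": joint angles; "joint_velocities": joint speeds; "effort": joint torques, N m; "eef_pos": TCP position; "orientation": TCP orientation; "wrist_force": force on the tool from outside, world axes, zero at the start; "moment": the same for the moment, N m; "width": finger opening in m; "finger_force": force on a finger pad.
Only numpy, scipy, OpenCV 4.12 (cv2) and the standard library are available. Lean on these libraries where they do the work, as an engineer would, in place of code of your own. Each camera call takes 0.05 s, during which the arm holds its last target. There are 200 camera calls.

## Working session

There is one attempt and no reset: what is moved stays moved. The work goes in short steps, Python scripts to look and compute and a tool call to move; the robot and the scene stay as the last step left them, time stands still between calls to the robot, and variables do not carry over. Pictures are saved under pics/ and viewed, at most 10 in all, crops included, and the job is handed in when it is done.

Besides the shell and the picture viewer there is one more tool, called after ">>>" by a JSON object that holds its "api" and its "payload", one argument or row to a line. jog_arm: Moves the arm, as the interface text tells. Shifts and turns lie within -1 to 1; 1 stands for 0.04 m of shift or 0.12 rad of turn. Its arguments: {"type":"object","properties":{"xyz":{"type":"array","items":{"type":"array","items":{"type":"number","minimum":-1,"maximum":1}}},"rotation":{"type":"array","items":{"type":"array","items":{"type":"number","minimum":-1,"maximum":1}}},"grip":{"type":"array","items":{"type":"number"}}},"required":["xyz","rotation","grip"]}

```bash
mkdir -p pics
cat > h.py <<'E'
import numpy as np,cv2
from rig import get_obs,get_image
from scipy.spatial.transform import Rotation as R
def K(d):
    f=240/np.tan(np.radians(d['vertical_fov'])/2); return np.array([[f,0,d['cx']],[0,f,d['cy']],[0,0,1.]])
def cloud(d):
    v,u=np.mgrid[0:480,0:640]; p=np.stack([u,v],-1).reshape(-1,1,2).astype(np.float32)
    n=cv2.undistortPoints(p,K(d),np.array(d['dist'])).reshape(480,640,2)
    z=d['range_z']; c=np.dstack([n[...,0]*z,n[...,1]*z,z])
    E=np.array(d['extrinsics']); w=(c-E[:3,3])@E[:3,:3]; w[z==0]=np.nan; return w
def proj(d,P):
    E=np.array(d['extrinsics']); r,_=cv2.Rodrigues(E[:3,:3])
    return cv2.projectPoints(np.array(P,float),r,E[:3,3],K(d),np.array(d['dist']))[0].reshape(-1,2)
E
python3 - <<'E'
from h import *
import pickle
ds={n:get_image(n) for n in('scene','side','wrist')}
pickle.dump(ds,open('d0.pkl','wb'))
for n in ds: cv2.imwrite(f'pics/{n}0.png',ds[n]['image'])
for n in ds:
    E=np.array(ds[n]['extrinsics']); print(n,-E[:3,:3].T@E[:3,3],E[2,:3])
print(get_obs())
E
```

```text
scene [ 1.4380067  -0.04451353  0.77065413] [-0.81113982  0.06667763 -0.58103897]
side [ 0.48811519 -0.75177484  0.91391867] [ 0.06747168  0.72267465 -0.68788729]
wrist [0.67483614 0.07150005 0.3732086 ] [-0.00119755 -0.28862085 -0.95744272]
{'t': 0.15, 'joints': array([-0.10808976,  0.47763693,  0.02232564,  1.55621152, -0.01148855,
        1.10929648, -0.08310493]), 'joint_velocities': array([-2.49591552e-04, -1.99528327e-03,  1.64112289e-04, -4.71489005e-03,
       -4.79056682e-05,  7.11269136e-04, -1.30724013e-03]), 'effort': array([ 1.55385478e-03, -5.96924365e+01,  1.60940632e+00, -2.81490952e+01,
        1.26662746e-02,  6.56643446e-03,  5.58682734e-05]), 'eef_pos': array([ 6.74545767e-01, -2.98864624e-06,  2.30536158e-01]), 'orientation': array([-2.22075179e+00, -2.22081070e+00,  1.68974264e-03]), 'wrist_force': array([-0.60510532,  0.04694763,  0.16266188]), 'moment': array([-0.00386519,  0.02077177,  0.00711904]), 'finger_force': 0.0, 'width': 0.0857245485654784}
```

View pics/scene0.png

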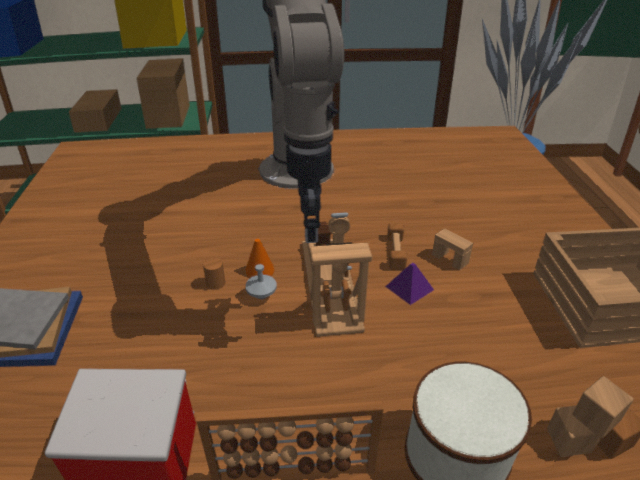

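View pics/side0.png

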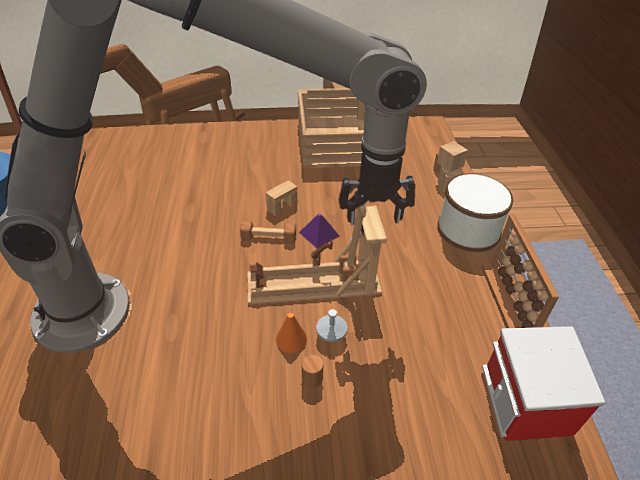

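Scene view: catapult at about (338,290), frame away from the robot, spoon at (340,220). Pyramid and rattle stand on one side, the top and cone on the other. Next I measure it from the range images.

Run:
```python
from h import *
import pickle
ds=pickle.load(open('d0.pkl','rb'))
for n in('scene','side'):
    d=ds[n]; w=cloud(d); im=d['image'].astype(int)
    wood=(im[...,2]>im[...,0]+25)
    reg=(w[...,0]>.4)&(w[...,0]<.95)&(abs(w[...,1])<.3)&wood
    m=reg&(w[...,2]>.186)&(w[...,2]<.198)
    v,u=np.nonzero(m)
    sel=w[m]
    print(n,'beam n',len(sel),sel.min(0),sel.max(0),np.median(sel,0))
    if len(sel)>20:
        print(cv2.minAreaRect(sel[:,:2].astype(np.float32)*1000))
    m=reg&(w[...,2]>.028)&(w[...,2]<.038)&(w[...,1]>-.12)&(w[...,1]<.08)
    s=w[m]; print('rail',len(s),s.min(0),s.max(0),cv2.minAreaRect(s[:,:2].astype(np.float32)*1000))
for n in ds:
    im=ds[n]['image']
c=cv2.resize(ds['scene']['image'][190:350,230:480],(800,512),interpolation=cv2.INTER_CUBIC); cv2.imwrite('pics/c1.png',c)
d=ds['scene'];w=cloud(d)
for u,v in [(340,220),(340,226),(335,252),(345,252),(320,253),(365,250),(317,318),(360,330)]: print(u,v,w[v,u].round(4))
d=ds['side'];w=cloud(d)
for u,v in [(250,302),(250,290),(380,296),(340,265),(375,225),(258,270)]: print('side',u,v,w[v,u].round(4))
```

```text
scene beam n 1013 [0.65088202 0.00133682 0.18601842] [0.71058725 0.11439911 0.19796256] [0.68674977 0.05721558 0.1909242 ]
((679.6381225585938, 57.55824661254883), (58.24504470825195, 112.0839614868164), 2.078533172607422)
rail 302 [ 0.40429681 -0.11873874  0.02801143] [0.71249081 0.07924758 0.03780525] ((554.2215576171875, 40.77241516113281), (247.88973999023438, 226.20742797851562), 34.40478515625)
side beam n 653 [ 0.64580636 -0.00174352  0.18601407] [0.70639489 0.11220754 0.19777987] [0.68402344 0.04434105 0.1914055 ]
((675.4104614257812, 54.78713607788086), (59.85230255126953, 112.34889221191406), 3.248278856277466)
rail 880 [ 0.40722495 -0.11996351  0.02802498] [0.70598534 0.07996968 0.03799599] ((556.6126708984375, -19.996917724609375), (298.75537109375, 199.92453002929688), 0.006225591525435448)
340 220 [0.6644 0.0575 0.2469]
340 226 [0.6543 0.0591 0.2266]
335 252 [0.6851 0.0471 0.1895]
345 252 [0.6892 0.0653 0.1915]
320 253 [0.6889 0.0187 0.1919]
365 250 [0.6827 0.104  0.1888]
317 318 [0.6975 0.0121 0.0328]
360 330 [0.7157 0.0984 0.0095]
side 250 302 [ 0.4044 -0.0016  0.0105]
side 250 290 [0.4041 0.0327 0.0135]
side 380 296 [0.7123 0.0021 0.0027]
side 340 265 [0.6215 0.068  0.0475]
side 375 225 [0.6893 0.0464 0.1915]
side 258 270 [0.4271 0.0417 0.0718]
```

View pics/c1.png

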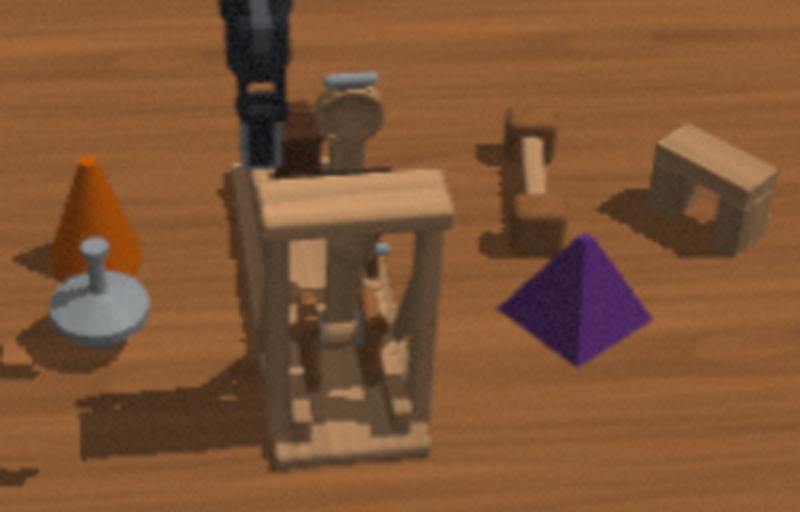

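```bash
cat > fit.py <<'E'
from h import *
from scipy.optimize import minimize
def rect(p,x0,x1,y0,y1):
    dx=np.maximum(x0-p[:,0],p[:,0]-x1); dy=np.maximum(y0-p[:,1],p[:,1]-y1)
    return np.hypot(np.maximum(dx,0),np.maximum(dy,0))+0*dx
def loc(P,q):
    c,s=np.cos(q[2]),np.sin(q[2]); d=P[:,:2]-q[:2]; return np.c_[c*d[:,0]+s*d[:,1],-s*d[:,0]+c*d[:,1]]
def fit(ds):
    tops=[];beam=[]
    for d in ds:
        w=cloud(d).reshape(-1,3); w=w[~np.isnan(w[:,0])]
        r=(w[:,0]>.38)&(w[:,0]<.75)&(w[:,1]>-.02)&(w[:,1]<.135)
        w=w[r]; tops.append(w[(w[:,2]>.006)&(w[:,2]<.0145)]); beam.append(w[(w[:,2]>.18)&(w[:,2]<.193)])
    T=np.vstack(tops);B=np.vstack(beam)
    def c(q):
        a=rect(loc(T,q),-.245,.075,-.05,.05); b=loc(B,q); b=b[(b[:,0]>.02)&(b[:,0]<.1)]; 
        b=rect(b,.0195,.0645,-.056,.056)
        return np.minimum(a,.02).mean()+np.minimum(b,.02).mean()
    best=min((minimize(c,[.648,.057,y],method='Nelder-Mead',options=dict(xatol=1e-5,fatol=1e-8)) for y in(-.05,0,.05)),key=lambda r:r.fun)
    return best.x,best.fun,T,B
E
python3 - <<'E'
from fit import *
import pickle
D=pickle.load(open('d0.pkl','rb'))
for k in(['scene'],['side'],['scene','side']):
    x,f,T,B=fit([D[n] for n in k]); print(k,x,f)
q=x
def W(p):
    p=np.array(p,float);c,s=np.cos(q[2]),np.sin(q[2]);return np.c_[q[0]+c*p[:,0]-s*p[:,1],q[1]+s*p[:,0]+c*p[:,1],p[:,2]]
box=lambda x0,x1,y0,y1,z:[[x0,y0,z],[x1,y0,z],[x1,y1,z],[x0,y1,z]]
out=[]
for n,(u0,u1,v0,v1) in dict(scene=(290,390,200,345),side=(235,395,195,310)).items():
    im=D[n]['image'][v0:v1,u0:u1]; s=4; im=cv2.resize(im,None,fx=s,fy=s,interpolation=cv2.INTER_CUBIC)
    for b in(box(-.245,.075,-.05,.05,.012),box(.0195,.0645,-.056,.056,.192),box(-.235,.065,.026,.038,.034),box(-.235,.065,-.038,-.026,.034)):
        p=(proj(D[n],W(b))-[u0,v0]+.5)*s; cv2.polylines(im,[p.round().astype(int)],1,(0,255,0) if n else 0,1)
    out.append(im)
h=max(o.shape[0] for o in out)
o=np.hstack([cv2.copyMakeBorder(o,0,h-o.shape[0],0,0,cv2.BORDER_CONSTANT) for o in out])
o=cv2.resize(o,None,fx=.75,fy=.75); print(o.shape); cv2.imwrite('pics/fit.png',o)
E
```

```text
['scene'] [0.64560463 0.05619393 0.03567738] 7.904594769670146e-06
['side'] [0.64101151 0.05366324 0.03416767] 2.554878434748923e-05
['scene', 'side'] [0.64402281 0.05468927 0.0369792 ] 3.8775528516942634e-05
(435, 780, 3)
```

View pics/fit.png

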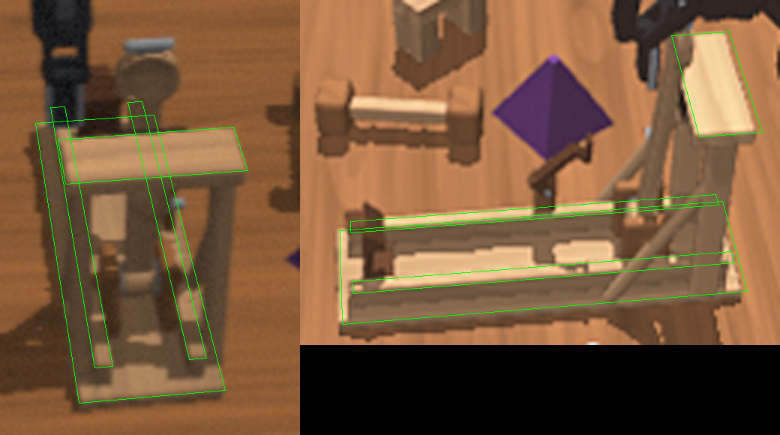

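The fit is good in both views: origin (0.644, 0.055), yaw 0.037. Now I check the spoon, the half-way hook and clearances.

Run:
```python
from fit import *
import pickle
D=pickle.load(open('d0.pkl','rb')); q=np.array([.644,.0547,.037])
for n in('scene','side'):
    w=cloud(D[n]); P=w.reshape(-1,3); im=D[n]['image'].reshape(-1,3).astype(int)
    ok=~np.isnan(P[:,0]); P=P[ok]; im=im[ok]; L=np.c_[loc(P,q),P[:,2]]
    s=(abs(L[:,0]-.016)<.04)&(abs(L[:,1])<.04)&(L[:,2]>.2)&(L[:,2]<.27)&(im[:,2]>im[:,0]+15)
    print(n,'spoon',s.sum(),L[s].min(0).round(3),L[s].max(0).round(3),np.median(L[s],0).round(3))
    for a,b in((.21,.22),(.22,.23),(.23,.24),(.24,.25)):
        t=s&(L[:,2]>a)&(L[:,2]<b)
        if t.sum(): print(a,t.sum(),np.percentile(L[t],[5,50,95],axis=0).round(3).tolist())
    h=(L[:,0]>-.1)&(L[:,0]<-.02)&(L[:,1]>.005)&(L[:,1]<.05)&(L[:,2]>.05)&(L[:,2]<.16)
    print('hook',h.sum())
    print(np.c_[L[h],im[h]][::max(1,h.sum()//25)].round(3))
    h=(L[:,0]>-.235)&(L[:,0]<-.18)&(abs(L[:,1])<.024)&(L[:,2]>.045)&(L[:,2]<.12)
    print('trig',h.sum(),L[h].min(0) if h.sum() else 0,L[h].max(0) if h.sum() else 0)
    h=(L[:,0]>-.32)&(L[:,0]<.1)&(abs(L[:,1])<.16)&(abs(L[:,1])>.06)&(L[:,2]>.03)&(L[:,2]<.2)
    for sg in(1,-1):
        t=h&(sg*L[:,1]>0); print('side',sg,t.sum(), L[t].min(0).round(3),L[t].max(0).round(3))
```

```text
scene spoon 394 [ 0.006 -0.018  0.2  ] [0.022 0.021 0.26 ] [0.017 0.002 0.229]
0.21 69 [[0.013, -0.009, 0.211], [0.017, 0.002, 0.217], [0.019, 0.013, 0.22]]
0.22 97 [[0.01, -0.016, 0.221], [0.014, 0.002, 0.225], [0.019, 0.018, 0.23]]
0.23 83 [[0.01, -0.017, 0.231], [0.014, 0.002, 0.234], [0.02, 0.019, 0.24]]
0.24 78 [[0.011, -0.014, 0.241], [0.019, 0.0, 0.246], [0.022, 0.017, 0.25]]
hook 9
[[-6.90e-02  3.80e-02  7.20e-02  3.80e+01  5.70e+01  8.40e+01]
 [-6.60e-02  3.70e-02  7.10e-02  4.50e+01  6.80e+01  1.01e+02]
 [-7.00e-02  3.80e-02  6.50e-02  5.90e+01  7.70e+01  1.05e+02]
 [-6.70e-02  3.60e-02  5.30e-02  4.00e+01  5.60e+01  8.00e+01]
 [-6.60e-02  3.80e-02  5.40e-02  6.10e+01  8.90e+01  1.18e+02]
 [-6.70e-02  3.40e-02  5.10e-02  2.90e+01  4.00e+01  6.10e+01]
 [-6.40e-02  3.50e-02  5.30e-02  3.20e+01  5.10e+01  7.70e+01]
 [-2.40e-02  2.20e-02  6.50e-02  6.40e+01  9.70e+01  1.38e+02]
 [-2.30e-02  2.40e-02  6.60e-02  7.50e+01  1.12e+02  1.56e+02]]
trig 136 [-0.23291011 -0.01218239  0.04547849] [-0.20079816  0.01949154  0.07562831]
side 1 113 [-0.146  0.146  0.03 ] [-0.035  0.16   0.05
[... 1666 characters left out ...]
[-8.00e-02  1.80e-02  8.10e-02  2.90e+01  4.10e+01  6.30e+01]
 [-8.80e-02  1.30e-02  8.30e-02  3.10e+01  4.30e+01  6.60e+01]
 [-2.20e-02  2.20e-02  6.70e-02  6.70e+01  1.00e+02  1.45e+02]
 [-7.80e-02  1.40e-02  7.70e-02  8.70e+01  8.90e+01  9.50e+01]
 [-8.50e-02  1.60e-02  7.30e-02  3.90e+01  5.80e+01  8.50e+01]
 [-2.30e-02  1.30e-02  6.90e-02  4.40e+01  6.60e+01  9.80e+01]
 [-7.60e-02  1.10e-02  7.30e-02  6.90e+01  7.30e+01  8.20e+01]
 [-7.30e-02  3.00e-02  5.00e-02  3.70e+01  5.50e+01  7.90e+01]]
trig 165 [-0.23328947 -0.01772942  0.0458626 ] [-0.2057648   0.02116862  0.07853482]
side 1 125 [-0.15   0.146  0.03 ] [-0.036  0.16   0.054]
side -1 406 [-0.18 -0.16  0.03] [-0.033 -0.123  0.092]
```

>>> {"api": "jog_arm", "payload": {
  "xyz": [
    [0,0,-0.5],
    [0,0,-0.5],
    [0,0,-0.5],
    [0,0,-0.5],
    [0,0,-0.5],
    [0,0,0],
    [0,0,0],
    [0,0,0],
    [0,0,0],
    [0,0,0],
    [0,0,0],
    [0,0,0],
    [0,0,0],
    [0,0,0]
  ],
  "rotation": [
    [0,0,-0.9],
    [0,0,-0.9],
    [0,0,-0.9],
    [0,0,-0.9],
    [0,0,-0.9],
    [0,0,-0.9],
    [0,0,-0.9],
    [0,0,-0.9],
    [0,0,-0.9],
    [0,0,-0.9],
    [0,0,-0.9],
    [0,0,-0.9],
    [0,0,-0.9],
    [0,0,-0.9]
  ],
  "grip": [1,1,1,1,1,1,1,1,1,1,1,1,1,1]
}}

```text
t: 1.32
eef_pos: [0.6748, -0.0001, 0.3308]
orientation: [-0.084, -3.14, 0.0]
wrist_force: [0.1, 0.9, -0.2]
width: 0.0855
finger_force: 0.0
```

>>> {"api": "jog_arm", "payload": {
  "xyz": [
    [0.1,0.35,0],
    [0.1,0.35,0],
    [0.1,0.35,0],
    [0.09,0.36,0],
    [0,0,0.4],
    [0,0,0.4],
    [0,0,0.4],
    [0,0,0.4],
    [0,0,0.4],
    [0,0,0.4],
    [0,0,0.3],
    [0,0,0.25],
    [0,0,0],
    [0,0,0]
  ],
  "rotation": [
    [0,0,-0.25],
    [0,0,-0.25],
    [0,0,-0.25],
    [0,0,0],
    [0,0,0],
    [0,0,0],
    [0,0,0],
    [0,0,0],
    [0,0,0],
    [0,0,0],
    [0,0,0],
    [0,0,0],
    [0,0,0],
    [0,0,0]
  ],
  "grip": [1,1,1,1,1,1,1,1,1,1,1,1,1,1]
}}

```text
t: 2.48
eef_pos: [0.66, 0.0572, 0.2132]
orientation: [0.049, -3.141, -0.0]
wrist_force: [-0.1, -1.0, 0.6]
width: 0.0852
finger_force: 0.0
```

Run:
```python
from h import *
a=get_image('side')['image'];b=get_image('scene')['image']
o=np.hstack([cv2.resize(a[150:310,230:430],None,fx=2.6,fy=2.6),cv2.resize(b[160:345,290:390][:160],None,fx=2.6,fy=2.6)]);print(o.shape)
cv2.imwrite('pics/g1.png',o)
```

```text
(416, 780, 3)
```

View pics/g1.png

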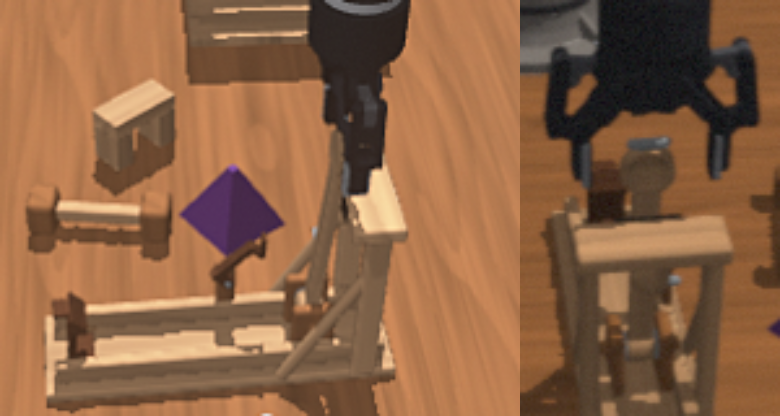

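Fingers straddle the spoon (side (350,170), scene (575,160) and (715,150)). I nudge 3 mm and close.

>>> {"api": "jog_arm", "payload": {
  "xyz": [
    [0.08,0,0],
    [0,0,0],
    [0,0,0],
    [0,0,0],
    [0,0,0],
    [0,0,0],
    [0,0,0],
    [0,0,0],
    [0,0,0]
  ],
  "rotation": [
    [0,0,0],
    [0,0,0],
    [0,0,0],
    [0,0,0],
    [0,0,0],
    [0,0,0],
    [0,0,0],
    [0,0,0],
    [0,0,0]
  ],
  "grip": [1,0,0,0,0,0,0,0,0]
}}

```text
t: 3.33
eef_pos: [0.6571, 0.0559, 0.214]
orientation: [-0.048, 3.141, -0.001]
wrist_force: [-2.6, -1.8, 5.3]
width: 0.0385
finger_force: 59.8
```

Run:
```python
import numpy as np
# spoon path deltas in tool units (x_tool=-Xc, z_tool=-Z), from draw 0 to .95
A=np.linspace(0,.95,20); a=A-.087
x=-.183*np.sin(a); z=.183*np.cos(a)
print(np.c_[A[1:],-np.diff(x)/.04,-np.diff(z)/.04].round(3))
A=np.linspace(.87,1.74,19);a=A-.087
x=-.11*np.sin(a)+.035*np.cos(a); z=.05+.11*np.cos(a)+.035*np.sin(a)
print(np.c_[A,x,z].round(4)); print(np.c_[A[1:],-np.diff(x)/.04,-np.diff(z)/.04].round(3))
```

```text
[[ 0.05   0.228 -0.014]
 [ 0.1    0.229 -0.003]
 [ 0.15   0.229  0.009]
 [ 0.2    0.228  0.02 ]
 [ 0.25   0.227  0.031]
 [ 0.3    0.225  0.043]
 [ 0.35   0.222  0.054]
 [ 0.4    0.219  0.065]
 [ 0.45   0.216  0.076]
 [ 0.5    0.212  0.087]
 [ 0.55   0.207  0.097]
 [ 0.6    0.202  0.107]
 [ 0.65   0.196  0.117]
 [ 0.7    0.19   0.127]
 [ 0.75   0.184  0.136]
 [ 0.8    0.177  0.145]
 [ 0.85   0.169  0.154]
 [ 0.9    0.161  0.162]
 [ 0.95   0.153  0.17 ]]
[[ 0.87   -0.0528  0.1527]
 [ 0.9183 -0.0577  0.15  ]
 [ 0.9667 -0.0624  0.1471]
 [ 1.015  -0.0671  0.144 ]
 [ 1.0633 -0.0715  0.1406]
 [ 1.1117 -0.0758  0.137 ]
 [ 1.16   -0.0799  0.1333]
 [ 1.2083 -0.0839  0.1293]
 [ 1.2567 -0.0876  0.1252]
 [ 1.305  -0.0911  0.1209]
 [ 1.3533 -0.0944  0.1164]
 [ 1.4017 -0.0975  0.1117]
 [ 1.45   -0.1004  0.1069]
 [ 1.4983 -0.103   0.102 ]
 [ 1.5467 -0.1054  0.097 ]
 [ 1.595  -0.1076  0.0918]
 [ 1.6433 -0.1095  0.0866]
 [ 1.6917 -0.1111  0.0813]
 [ 1.74   -0.1125  0.0758]]
[[0.918 0.122 0.067]
 [0.967 0.119 0.073]
 [1.015 0.115 0.078]
 [1.063 0.112 0.084]
 [1.112 0.107 0.089]
 [1.16  0.103 0.094]
 [1.208 0.098 0.099]
 [1.257 0.093 0.104]
 [1.305 0.088 0.108]
 [1.353 0.083 0.112]
 [1.402 0.077 0.116]
 [1.45  0.072 0.12 ]
 [1.498 0.066 0.123]
 [1.547 0.06  0.126]
 [1.595 0.054 0.129]
 [1.643 0.047 0.131]
 [1.692 0.041 0.133]
 [1.74  0.035 0.135]]
```

>>> {"api": "jog_arm", "payload": {
  "xyz": [
    [0.23,0,-0.014],
    [0.23,0,-0.003],
    [0.23,0,0.009],
    [0.23,0,0.02],
    [0.23,0,0.031],
    [0.225,0,0.043],
    [0.222,0,0.054],
    [0.22,0,0.065],
    [0.216,0,0.076],
    [0.212,0,0.087],
    [0.207,0,0.097],
    [0.202,0,0.107],
    [0.196,0,0.117],
    [0.19,0,0.127],
    [0.184,0,0.136],
    [0,0,0],
    [0,0,0]
  ],
  "rotation": [
    [0,0,0],
    [0,0,0],
    [0,0,0],
    [0,0,0],
    [0,0,0],
    [0,0,0],
    [0,0,0],
    [0,0,0],
    [0,0,0],
    [0,0,0],
    [0,0,0],
    [0,0,0],
    [0,0,0],
    [0,0,0],
    [0,0,0],
    [0,0,0],
    [0,0,0]
  ],
  "grip": [0,0,0,0,0,0,0,0,0,0,0,0,0,0,0,0,0]
}}

```text
t: 4.75
eef_pos: [0.5258, 0.0514, 0.1752]
orientation: [0.048, -3.138, 0.002]
wrist_force: [-2.6, -6.1, 10.8]
width: 0.0372
finger_force: 61.4
```

```bash
cat > ang.py <<'E'
from fit import *
def angle(q=np.array([.644,.0547,.037]),dump=False):
    d=get_image('side'); P=cloud(d).reshape(-1,3); P=P[~np.isnan(P[:,0])]; L=np.c_[loc(P,q),P[:,2]]
    # near (-y) side face of slat at y=-10mm, outline centre vs radius
    m=(L[:,1]>-.016)&(L[:,1]<-.003)&(L[:,2]>.03)&(L[:,2]<.27)&(L[:,0]<.03)&(L[:,0]>-.2)
    v=L[m][:,[0,2]]-[0,.05]; r=np.hypot(*v.T); a=np.arctan2(-v[:,0],v[:,1])+.087
    k=(r>.12)&(r<.16); return np.median(a[k]),np.std(a[k]),k.sum()
if __name__=='__main__':
    print(angle()); o=get_obs(); p=o['eef_pos']; l=loc(p[None],np.array([.644,.0547,.037]))[0]
    g=np.array([l[0],p[2]+.019-.05]); print('tcp local',l,p[2],'grasp ang',np.arctan2(-g[0],g[1])+.087,np.hypot(*g),'t',o['t'],o['wrist_force'],o['width'])
E
python3 ang.py
```

```text
(np.float64(0.4963112557868029), np.float64(0.29981794387523114), np.int64(177))
tcp local [-0.11799864  0.00108837] 0.1753850236638524 grasp ang 0.7721710012670718 0.1864690699588579 t 4.8 [-3.39892147 -6.03815154 10.70730192] 0.03714658575339043
```

>>> {"api": "jog_arm", "payload": {
  "xyz": [
    [0.09,0,0.072],
    [0.088,0,0.074],
    [0.085,0,0.076],
    [0.083,0,0.078],
    [0.081,0,0.08],
    [0.08,0,0.082],
    [0.077,0,0.084],
    [0.06,0,0.067],
    [0,0,0],
    [0,0,0],
    [0,0,0]
  ],
  "rotation": [
    [0,0,0],
    [0,0,0],
    [0,0,0],
    [0,0,0],
    [0,0,0],
    [0,0,0],
    [0,0,0],
    [0,0,0],
    [0,0,0],
    [0,0,0],
    [0,0,0]
  ],
  "grip": [0,0,0,0,0,0,0,0,0,0,0]
}}

```text
t: 5.72
eef_pos: [0.4987, 0.0504, 0.1503]
orientation: [0.048, -3.135, 0.003]
wrist_force: [-7.0, -5.9, 12.7]
width: 0.0368
finger_force: 59.6
```

```bash
python3 ang.py
python3 - <<'E'
from h import *
a=get_image('side')['image'];b=get_image('scene')['image']
o=np.hstack([cv2.resize(a[190:310,230:400],None,fx=3.4,fy=3.4),cv2.resize(b[190:310,310:370],None,fx=3.4,fy=3.4)]);print(o.shape)
cv2.imwrite('pics/g2.png',o)
E
```

```text
(np.float64(0.8468928655471515), np.float64(0.35583629183808135), np.int64(174))
tcp local [-0.14527127  0.00112282] 0.15035782818435767 grasp ang 0.9700105913057363 0.18801604632516422 t 5.7667 [-6.45882568 -6.6832713  12.22074732] 0.03715576288793256
(408, 782, 3)
```

View pics/g2.png

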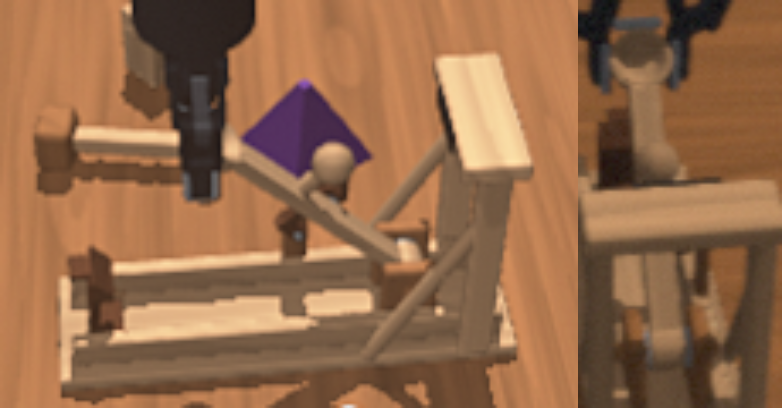

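Side view: the arm is drawn past half way, held at the spoon; the knob is at about (328,238) in the full picture. I measure the angle from the knob.

```bash
cat > knob.py <<'E'
from fit import *
from scipy.optimize import least_squares
def knob(name,u,v,R=3,q=np.array([.644,.0547,.037])):
    d=get_image(name); w=cloud(d); P=w[v-R:v+R+1,u-R:u+R+1].reshape(-1,3); P=P[~np.isnan(P[:,0])]
    m=np.median(P,0); P=P[np.linalg.norm(P-m,axis=1)<.012]
    E=np.array(d['extrinsics']); c=-E[:3,:3].T@E[:3,3]; g=m+.014*(m-c)/np.linalg.norm(m-c)
    r=least_squares(lambda x:np.linalg.norm(P-x,axis=1)-.014,g,loss='soft_l1',f_scale=.001)
    L=np.r_[loc(r.x[None],q)[0],r.x[2]]; 
    e=L[[0,2]]-[0,.05]; a=np.arctan2(-e[0],e[1])+np.arctan2(.035,.11)+.087
    print(name,'world',r.x.round(4),'guess',g.round(4),'local',L.round(4),'r',np.hypot(*e).round(4),'(.1154) draw',a.round(3),'resid',np.std(r.fun).round(4))
E
python3 - <<'E'
from knob import *
knob('side',328,238); knob('scene',335,237)
for qx in(.644,.641):knob('side',328,238,q=np.array([qx,.0547,.037]))
print(get_obs()['wrist_force'])
E
```

```text
side world [0.5858 0.0537 0.152 ] guess [0.5881 0.0543 0.1514] local [-0.0582  0.0012  0.152 ] r 0.1174 (.1154) draw 0.914 resid 0.0015
scene world [0.5881 0.0534 0.1504] guess [0.5844 0.0584 0.1517] local [-0.0559  0.0008  0.1504] r 0.115 (.1154) draw 0.903 resid 0.0015
side world [0.5843 0.0536 0.1511] guess [0.5883 0.0546 0.1503] local [-0.0597  0.0011  0.1511] r 0.1174 (.1154) draw 0.929 resid 0.0016
side world [0.5873 0.0531 0.151 ] guess [0.5883 0.0546 0.1511] local [-0.0537  0.0004  0.151 ] r 0.1144 (.1154) draw 0.884 resid 0.0016
[-6.70896969 -7.11144693 12.97762113]
```

>>> {"api": "jog_arm", "payload": {
  "xyz": [
    [0.07,0,0.085],
    [0.07,0,0.085],
    [0,0,0],
    [0,0,0],
    [0,0,0]
  ],
  "rotation": [
    [0,0,0],
    [0,0,0],
    [0,0,0],
    [0,0,0],
    [0,0,0]
  ],
  "grip": [0,0,0,0,0]
}}

```text
t: 6.48
eef_pos: [0.494, 0.0502, 0.1435]
orientation: [0.049, -3.137, 0.003]
wrist_force: [-3.5, -6.3, 8.8]
width: 0.037
finger_force: 68.6
```

```bash
python3 ang.py
python3 - <<'E'
from knob import *
for i in range(2): knob('side',326,239); knob('scene',335,236)
E
```

```text
(np.float64(0.734953972392396), np.float64(0.37854689433189176), np.int64(177))
tcp local [-0.15003849  0.00108714] 0.14353355115448432 grasp ang 1.014275243401961 0.18755092362207104 t 6.5333 [-3.20117336 -6.16708638  8.06790862] 0.037332765363321516
side world [0.581  0.0536 0.1504] guess [0.5836 0.0542 0.1484] local [-0.063   0.0012  0.1504] r 0.1185 (.1154) draw 0.956 resid 0.0019
scene world [0.5827 0.053  0.1498] guess [0.5802 0.059  0.1494] local [-0.0613  0.0006  0.1498] r 0.1171 (.1154) draw 0.946 resid 0.002
side world [0.5799 0.0533 0.1498] guess [0.5836 0.0542 0.1488] local [-0.0641  0.001   0.1498] r 0.1186 (.1154) draw 0.966 resid 0.0015
scene world [0.5842 0.0535 0.1486] guess [0.5798 0.0592 0.15  ] local [-0.0598  0.001   0.1486] r 0.1154 (.1154) draw 0.94 resid 0.0017
```

>>> {"api": "jog_arm", "payload": {
  "xyz": [
    [0.07,0,0.085],
    [0,0,0],
    [-0.07,0,-0.085],
    [-0.07,0,-0.085],
    [-0.07,0,-0.085],
    [-0.07,0,-0.085],
    [0,0,0],
    [0,0,0]
  ],
  "rotation": [
    [0,0,0],
    [0,0,0],
    [0,0,0],
    [0,0,0],
    [0,0,0],
    [0,0,0],
    [0,0,0],
    [0,0,0]
  ],
  "grip": [0,0,0,0,0,0,0,0]
}}

```text
t: 7.4
eef_pos: [0.5016, 0.0505, 0.152]
orientation: [0.049, -3.135, 0.003]
wrist_force: [-0.4, -5.2, -6.2]
width: 0.037
finger_force: 69.6
```

```bash
python3 ang.py
python3 - <<'E'
from knob import *
for i in range(2): knob('side',328,238); knob('scene',335,237)
E
```

```text
(np.float64(0.8308161408899231), np.float64(0.3596961345350069), np.int64(174))
tcp local [-0.1424354   0.00111156] 0.15196116359305578 grasp ang 0.9537464191988619 0.18686746008506017 t 7.45 [ 0.06472026 -5.05196702 -6.46354993] 0.037284476687353386
side world [0.5883 0.0537 0.1525] guess [0.588  0.0543 0.1515] local [-0.0557  0.0011  0.1525] r 0.1167 (.1154) draw 0.893 resid 0.0017
scene world [0.5892 0.0537 0.1515] guess [0.5858 0.0584 0.1525] local [-0.0548  0.001   0.1515] r 0.1154 (.1154) draw 0.89 resid 0.0015
side world [0.588  0.0543 0.153 ] guess [0.588  0.0545 0.1512] local [-0.056   0.0017  0.153 ] r 0.1172 (.1154) draw 0.893 resid 0.0018
scene world [0.5887 0.0541 0.1521] guess [0.5869 0.0583 0.1529] local [-0.0553  0.0015  0.1521] r 0.1161 (.1154) draw 0.891 resid 0.0015
```

>>> {"api": "jog_arm", "payload": {
  "xyz": [
    [-0.04,0,-0.045],
    [-0.04,0,-0.045],
    [-0.04,0,-0.045],
    [0,0,0],
    [0,0,0]
  ],
  "rotation": [
    [0,0,0],
    [0,0,0],
    [0,0,0],
    [0,0,0],
    [0,0,0]
  ],
  "grip": [0,0,0,0,0]
}}

```text
t: 8.07
eef_pos: [0.5031, 0.0505, 0.1541]
orientation: [0.05, -3.127, 0.003]
wrist_force: [0.1, -3.6, -30.5]
width: 0.0369
finger_force: 69.7
```

```bash
python3 ang.py
python3 - <<'E'
from knob import *
for i in range(2): knob('side',328,238); knob('scene',335,237)
E
```

```text
(np.float64(0.675883685807902), np.float64(0.3527537275741661), np.int64(175))
tcp local [-0.14092107  0.00101398] 0.15408420722412858 grasp ang 0.9398581634963108 0.18710550437219273 t 8.1167 [  0.03387477  -4.34324251 -29.57460894] 0.037359260378606075
side world [0.5894 0.0539 0.1536] guess [0.5881 0.0539 0.1518] local [-0.0546  0.0012  0.1536] r 0.1171 (.1154) draw 0.88 resid 0.002
scene world [0.5907 0.0533 0.1531] guess [0.588  0.0581 0.1535] local [-0.0533  0.0006  0.1531] r 0.1161 (.1154) draw 0.872 resid 0.0014
side world [0.5896 0.0535 0.1529] guess [0.5881 0.0544 0.152 ] local [-0.0544  0.0008  0.1529] r 0.1164 (.1154) draw 0.881 resid 0.0014
scene world [0.5901 0.0542 0.1533] guess [0.5888 0.0581 0.1538] local [-0.0539  0.0015  0.1533] r 0.1165 (.1154) draw 0.876 resid 0.0017
```

The wrist reads −30 N and the arm stays at 0.875, so the half-way catch carries it. I relieve the pull, open and rise.

>>> {"api": "jog_arm", "payload": {
  "xyz": [
    [0.05,0,0.05],
    [0,0,0],
    [0,0,0],
    [0,0,0],
    [0,0,0],
    [0,0,0],
    [0,0,0],
    [0,0,0],
    [0,0,0],
    [0,0,-0.2],
    [0,0,-0.4],
    [0,0,-0.5],
    [0,0,-0.5],
    [0,0,-0.5],
    [0,0,-0.4],
    [0,0,0]
  ],
  "rotation": [
    [0,0,0],
    [0,0,0],
    [0,0,0],
    [0,0,0],
    [0,0,0],
    [0,0,0],
    [0,0,0],
    [0,0,0],
    [0,0,0],
    [0,0,0],
    [0,0,0],
    [0,0,0],
    [0,0,0],
    [0,0,0],
    [0,0,0],
    [0,0,0]
  ],
  "grip": [0,0,1,1,1,1,1,1,1,1,1,1,1,1,1,1]
}}

```text
t: 9.65
eef_pos: [0.5099, 0.0524, 0.2616]
orientation: [-0.049, 3.135, 0.001]
wrist_force: [0.9, -0.1, 0.7]
width: 0.0854
finger_force: 0.0
```

```bash
python3 ang.py
python3 - <<'E'
from knob import *
for i in range(3): knob('side',328,238); knob('scene',335,237)
a=get_image('side')['image'];b=get_image('wrist')['image']
o=np.hstack([cv2.resize(a[190:310,230:400],None,fx=3,fy=3),cv2.resize(b,None,fx=.45,fy=.75)]);print(o.shape)
cv2.imwrite('pics/g3.png',o)
E
```

```text
(np.float64(0.6477730573440683), np.float64(0.3587779769164817), np.int64(171))
tcp local [-0.13490195  0.00245988] 0.25970236168238114 grasp ang 0.6199288727631946 0.26552458672852597 t 9.7 [ 0.21067083 -0.32925916 -0.74557159] 0.08553861829551115
side world [0.5884 0.0548 0.1537] guess [0.5882 0.0542 0.1516] local [-0.0556  0.0021  0.1537] r 0.1176 (.1154) draw 0.887 resid 0.0018
scene world [0.5882 0.0547 0.1519] guess [0.5858 0.0585 0.1523] local [-0.0557  0.0021  0.1519] r 0.1161 (.1154) draw 0.895 resid 0.0016
side world [0.5866 0.0541 0.1532] guess [0.5881 0.0543 0.1511] local [-0.0574  0.0016  0.1532] r 0.118 (.1154) draw 0.902 resid 0.0017
scene world [0.5875 0.0529 0.1525] guess [0.5859 0.0584 0.1521] local [-0.0565  0.0003  0.1525] r 0.117 (.1154) draw 0.899 resid 0.0016
side world [0.5871 0.0533 0.1517] guess [0.5882 0.0543 0.1518] local [-0.0569  0.0008  0.1517] r 0.1165 (.1154) draw 0.905 resid 0.002
scene world [0.5908 0.0529 0.1512] guess [0.5874 0.0583 0.1529] local [-5.330e-02  1.000e-04  1.512e-01] r 0.1143 (.1154) draw 0.88 resid 0.0019
(360, 798, 3)
```

View pics/g3.png

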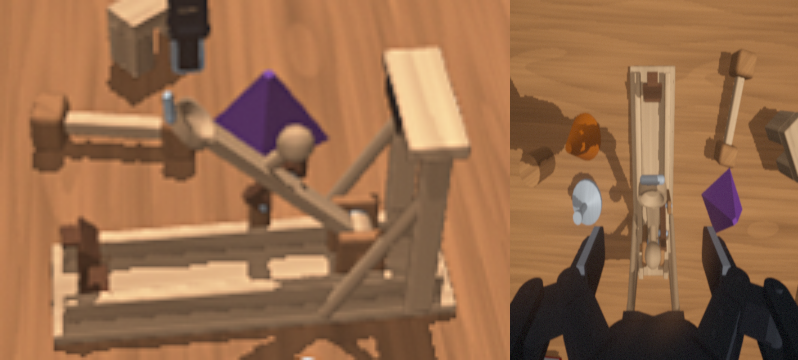

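>>> {"api": "jog_arm", "payload": {
  "xyz": [
    [-0.3,0,0],
    [-0.4,-0.03,0],
    [-0.4,0,0],
    [-0.4,0,0],
    [-0.37,0,0],
    [0,0,0.3],
    [0,0,0.4],
    [0,0,0.4],
    [0,0,0.4],
    [0,0,0.4],
    [0,0,0.3],
    [0,0,0],
    [0,0,0]
  ],
  "rotation": [
    [0,0,0],
    [0,0,0],
    [0,0,0],
    [0,0,0],
    [0,0,0],
    [0,0,0],
    [0,0,0],
    [0,0,0],
    [0,0,0],
    [0,0,0],
    [0,0,0],
    [0,0,0],
    [0,0,0]
  ],
  "grip": [0.7,0.7,0.7,0.7,0.7,0.7,0.7,0.7,0.7,0.7,0.7,0.7,0.7]
}}

```text
t: 11.18
eef_pos: [0.5819, 0.0529, 0.1687]
orientation: [0.049, -3.139, 0.0]
wrist_force: [0.4, -0.1, 1.5]
width: 0.0599
finger_force: 0.0
```

```bash
python3 ang.py
python3 - <<'E'
from knob import *
a=get_image('side')['image'];b=get_image('scene')['image']
o=np.hstack([cv2.resize(a[190:310,230:400],None,fx=3.4,fy=3.4),cv2.resize(b[190:310,310:370],None,fx=3.4,fy=3.4)])
cv2.imwrite('pics/g4.png',o)
E
```

```text
(np.float64(0.8534869899406452), np.float64(0.434909044611382), np.int64(123))
tcp local [-0.06130946  0.00062601] 0.1696987184120666 grasp ang 0.5032091374242013 0.15164492803508306 t 11.2333 [ 0.68703728 -0.22829238  0.78355938] 0.06007174927099188
```

View pics/g4.png

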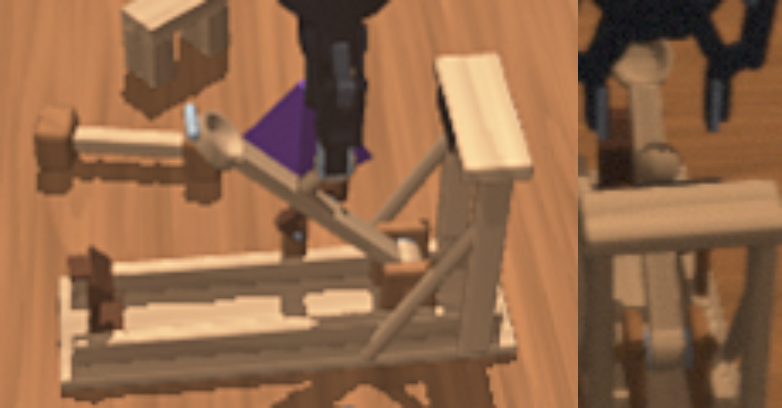

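The fingers straddle the knob (side (335,150), scene (600,110) and (712,110)). I lower to z 0.138 and close.

>>> {"api": "jog_arm", "payload": {
  "xyz": [
    [0,0,0.3],
    [0,0,0.3],
    [0,0,0.18],
    [0,0,0],
    [0,0,0],
    [0,0,0],
    [0,0,0],
    [0,0,0],
    [0,0,0],
    [0,0,0]
  ],
  "rotation": [
    [0,0,0],
    [0,0,0],
    [0,0,0],
    [0,0,0],
    [0,0,0],
    [0,0,0],
    [0,0,0],
    [0,0,0],
    [0,0,0],
    [0,0,0]
  ],
  "grip": [0.7,0.7,0.7,0,0,0,0,0,0,0]
}}

```text
t: 12.17
eef_pos: [0.5827, 0.0532, 0.1384]
orientation: [-0.049, 3.141, 0.0]
wrist_force: [-0.7, 0.8, -1.1]
width: 0.025
finger_force: 58.9
```

>>> {"api": "jog_arm", "payload": {
  "xyz": [
    [0.122,0,0.067],
    [0.119,0,0.073],
    [0.115,0,0.078],
    [0.112,0,0.084],
    [0.107,0,0.089],
    [0.103,0,0.094],
    [0.098,0,0.1],
    [0.093,0,0.104],
    [0.088,0,0.108],
    [0.083,0,0.112],
    [0.077,0,0.116],
    [0.072,0,0.12],
    [0.066,0,0.123],
    [0.06,0,0.126],
    [0,0,0],
    [0,0,0]
  ],
  "rotation": [
    [0,0,0],
    [0,0,0],
    [0,0,0],
    [0,0,0],
    [0,0,0],
    [0,0,0],
    [0,0,0],
    [0,0,0],
    [0,0,0],
    [0,0,0],
    [0,0,0],
    [0,0,0],
    [0,0,0],
    [0,0,0],
    [0,0,0],
    [0,0,0]
  ],
  "grip": [0,0,0,0,0,0,0,0,0,0,0,0,0,0,0,0]
}}

```text
t: 13.5
eef_pos: [0.5232, 0.0509, 0.0819]
orientation: [0.047, -3.129, 0.004]
wrist_force: [-21.5, 1.3, 19.6]
width: 0.0166
finger_force: 91.9
```

```bash
cat > sp.py <<'E'
from fit import *
# draw angle from the front (top) face of slat/spoon, seen from side+scene: fit plane line in local x-z, |y|<8mm
def ang(q=np.array([.644,.0547,.037])):
  for n in('side','scene'):
    d=get_image(n); P=cloud(d).reshape(-1,3); im=d['image'].reshape(-1,3).astype(int); k=(~np.isnan(P[:,0]))&(im[:,2]>im[:,0]+20); P=P[k]
    L=np.c_[loc(P,q),P[:,2]]
    m=(abs(L[:,1])<.008)&(L[:,0]<-.125)&(L[:,0]>-.168)&(L[:,2]>.022)&(L[:,2]<.16)
    s=L[m]
    print(n,len(s),'top face z:',[(x,round(float(np.median(s[abs(s[:,0]+x)<.004][:,2])),4)) for x in(.13,.135,.14,.15,.16) if (abs(s[:,0]+x)<.004).any()])
ang()
E
python3 sp.py; python3 ang.py|tail -1
```

```text
side 92 top face z: [(0.13, 0.087), (0.135, 0.0893), (0.14, 0.0896), (0.15, 0.0923), (0.16, 0.0949)]
scene 22 top face z: [(0.15, 0.0929), (0.16, 0.0946)]
tcp local [-0.12091261  0.00068001] 0.08191993377648149 grasp ang 1.2592081266283592 0.13119717750336551 t 13.65 [-20.8525216    0.10130568  19.29682218] 0.016483161294631746
```

The knob has worked out to the pad edge (opening 16 mm, arm at about 1.42). I bring it back slowly along the arc to the half-way catch and take it again centred.

>>> {"api": "jog_arm", "payload": {
  "xyz": [
    [-0.04,0,-0.058],
    [-0.04,0,-0.057],
    [-0.042,0,-0.056],
    [-0.044,0,-0.055]
  ],
  "rotation": [
    [0,0,0],
    [0,0,0],
    [0,0,0],
    [0,0,0]
  ],
  "grip": [0,0,0,0]
}}

```text
t: 13.98
eef_pos: [0.5258, 0.0509, 0.0894]
orientation: [0.047, -3.12, 0.005]
wrist_force: [-27.0, 1.0, 16.7]
width: 0.0165
finger_force: 81.7
```

```bash
python3 sp.py; python3 ang.py|tail -1
```

```text
side 97 top face z: [(0.13, 0.0967), (0.135, 0.098), (0.14, 0.0987), (0.15, 0.1022), (0.16, 0.1052)]
scene 31 top face z: [(0.14, 0.1002), (0.15, 0.1034), (0.16, 0.104)]
tcp local [-0.11838841  0.00058303] 0.08929861552382917 grasp ang 1.2002188715272923 0.13196417433689572 t 14.1333 [-25.32401126   1.32549153  16.22121234] 0.016542500641350714
```

>>> {"api": "jog_arm", "payload": {
  "xyz": [
    [-0.075,0,-0.108],
    [-0.08,0,-0.104],
    [-0.085,0,-0.099],
    [-0.09,0,-0.094],
    [-0.095,0,-0.089]
  ],
  "rotation": [
    [0,0,0],
    [0,0,0],
    [0,0,0],
    [0,0,0],
    [0,0,0]
  ],
  "grip": [0,0,0,0,0]
}}

```text
t: 14.55
eef_pos: [0.5386, 0.0515, 0.1086]
orientation: [0.051, -3.111, 0.008]
wrist_force: [-53.5, 0.4, 30.2]
width: 0.0163
finger_force: 75.4
```

```bash
sed -i 's/(.13,.135,.14,.15,.16)/(.12,.13,.14,.15)/; s/<-.125/<-.11/' sp.py; python3 sp.py; python3 ang.py|tail -1
```

```text
side 125 top face z: [(0.12, 0.1179), (0.13, 0.1223), (0.14, 0.1281), (0.15, 0.1332)]
scene 57 top face z: [(0.12, 0.1218), (0.13, 0.1248), (0.14, 0.1296), (0.15, 0.1318)]
tcp local [-0.10637829  0.00073226] 0.10825192928033227 grasp ang 1.0297019096131927 0.131469389292346 t 14.7 [-39.13080646   0.60674879  25.5657525 ] 0.016455750320497436
```

>>> {"api": "jog_arm", "payload": {
  "xyz": [
    [0.04,0,-0.1],
    [-0.04,0,-0.1],
    [-0.1,0,-0.12],
    [-0.11,0,-0.11],
    [-0.11,0,-0.1]
  ],
  "rotation": [
    [0,0,0],
    [0,0,0],
    [0,0,0],
    [0,0,0],
    [0,0,0]
  ],
  "grip": [0,0,0,0,0]
}}

```text
t: 15.12
eef_pos: [0.5581, 0.0523, 0.132]
orientation: [0.051, -3.124, 0.005]
wrist_force: [-25.7, -0.3, 25.5]
width: 0.0165
finger_force: 68.9
```

```bash
sed -i 's/(.12,.13,.14,.15)/(.11,.12,.13,.14)/; s/<-.11)/<-.09)/' sp.py; python3 sp.py; python3 ang.py|tail -1
```

```text
side 59 top face z: [(0.11, 0.1519), (0.12, 0.1564), (0.13, 0.1549)]
scene 60 top face z: [(0.11, 0.1562)]
tcp local [-0.08069907  0.00077277] 0.1333024482671268 grasp ang 0.7548917255344317 0.13030015588344937 t 15.2667 [-12.56131355   0.4472093   16.02041863] 0.01653485234955724
```

>>> {"api": "jog_arm", "payload": {
  "xyz": [
    [-0.06,0,-0.05],
    [-0.06,0,-0.05],
    [-0.04,0,-0.03],
    [0,0,0],
    [0,0,0]
  ],
  "rotation": [
    [0,0,0],
    [0,0,0],
    [0,0,0],
    [0,0,0],
    [0,0,0]
  ],
  "grip": [0,0,0,0,0]
}}

```text
t: 15.68
eef_pos: [0.5664, 0.0525, 0.1363]
orientation: [0.051, -3.128, 0.003]
wrist_force: [-15.3, -0.5, 9.6]
width: 0.0162
finger_force: 59.1
```

```bash
python3 ang.py|tail -1
python3 - <<'E'
from knob import *
a=get_image('side')['image'];b=get_image('scene')['image']
o=np.hstack([cv2.resize(a[190:310,230:400],None,fx=3.4,fy=3.4),cv2.resize(b[190:310,310:370],None,fx=3.4,fy=3.4)])
cv2.imwrite('pics/g5.png',o)
knob('scene',335,237)
knob('scene',335,237)
E
```

```text
tcp local [-0.07762103  0.00073621] 0.1362846480932582 grasp ang 0.7222905693257543 0.130804744968359 t 15.7333 [-15.00047198   0.54700669   9.50272636] 0.01603959462668202
scene world [0.5897 0.0543 0.1514] guess [0.5866 0.0579 0.1525] local [-0.0543  0.0017  0.1514] r 0.115 (.1154) draw 0.887 resid 0.0018
scene world [0.5888 0.0544 0.1515] guess [0.5868 0.0581 0.1525] local [-0.0552  0.0018  0.1515] r 0.1155 (.1154) draw 0.893 resid 0.002
```

View pics/g5.png

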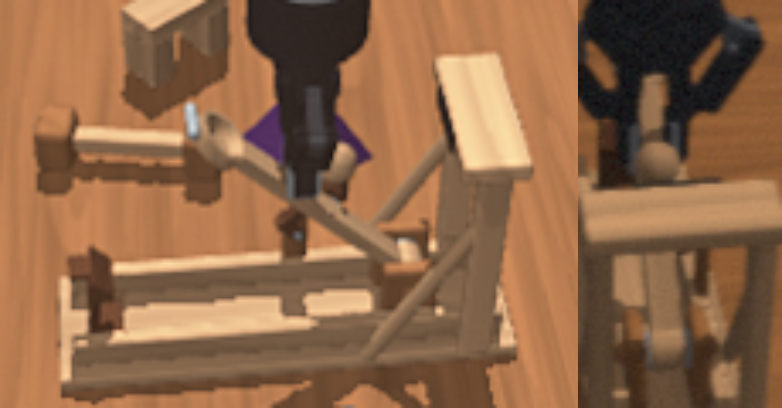

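>>> {"api": "jog_arm", "payload": {
  "xyz": [
    [-0.05,0,-0.04],
    [-0.04,0,-0.03],
    [-0.04,0,-0.03],
    [0,0,0],
    [0,0,0]
  ],
  "rotation": [
    [0,0,0],
    [0,0,0],
    [0,0,0],
    [0,0,0],
    [0,0,0]
  ],
  "grip": [0,0,0,0,0]
}}

```text
t: 16.35
eef_pos: [0.567, 0.0526, 0.137]
orientation: [0.052, -3.118, 0.004]
wrist_force: [-20.7, 0.4, -3.5]
width: 0.016
finger_force: 59.2
```

```bash
python3 ang.py|tail -1
python3 - <<'E'
from knob import *
for i in range(3): knob('scene',335,237)
E
```

```text
tcp local [-0.07696571  0.00069993] 0.1369748515252876 grasp ang 0.7151361557382682 0.13097476799585014 t 16.4 [-20.70963455   1.11522894  -3.04537865] 0.016058316333590054
scene world [0.5916 0.053  0.1516] guess [0.5873 0.0583 0.1534] local [-0.0524  0.0002  0.1516] r 0.1143 (.1154) draw 0.871 resid 0.0016
scene world [0.5891 0.055  0.1527] guess [0.5869 0.0583 0.1529] local [-0.0549  0.0024  0.1527] r 0.1164 (.1154) draw 0.886 resid 0.0016
scene world [0.5905 0.0539 0.1521] guess [0.5876 0.0582 0.1527] local [-0.0535  0.0011  0.1521] r 0.1152 (.1154) draw 0.878 resid 0.0015
```

>>> {"api": "jog_arm", "payload": {
  "xyz": [
    [0.12,0,0.09],
    [0,0,0],
    [0,0,0],
    [0,0,0],
    [0,0,0],
    [0,0,0],
    [0,0,0],
    [0,0,0]
  ],
  "rotation": [
    [0,0,0],
    [0,0,0],
    [0,0,0],
    [0,0,0],
    [0,0,0],
    [0,0,0],
    [0,0,0],
    [0,0,0]
  ],
  "grip": [0,0,0.7,0.7,0.7,0.7,0.7,0.7]
}}

```text
t: 17.22
eef_pos: [0.5737, 0.0526, 0.1383]
orientation: [-0.049, 3.141, 0.0]
wrist_force: [-0.8, -0.4, -0.5]
width: 0.0599
finger_force: 0.0
```

```bash
python3 ang.py|tail -1
python3 - <<'E'
from knob import *
for i in range(3): knob('scene',335,237); knob('side',331,237,R=2)
E
```

```text
tcp local [-0.07038045  0.00054341] 0.13824339534875052 grasp ang 0.6677692270079253 0.12827530574300602 t 17.2667 [-0.74985972 -0.08166733  0.11957067] 0.05974984779437076
scene world [0.5883 0.0538 0.153 ] guess [0.587  0.0583 0.1526] local [-0.0557  0.0011  0.153 ] r 0.1171 (.1154) draw 0.891 resid 0.0014
side world [ 5.769e-01 -5.000e-04  2.164e-01] guess [5.875e-01 4.000e-04 2.022e-01] local [-0.0691 -0.0527  0.2164] r 0.1802 (.1154) draw 0.789 resid 0.0013
scene world [0.5886 0.0531 0.1525] guess [0.586  0.0582 0.1522] local [-0.0554  0.0004  0.1525] r 0.1165 (.1154) draw 0.89 resid 0.0016
side world [0.583  0.0019 0.2174] guess [5.875e-01 5.000e-04 2.000e-01] local [-0.063  -0.0505  0.2174] r 0.1789 (.1154) draw 0.755 resid 0.0008
scene world [0.5889 0.0542 0.1522] guess [0.5865 0.0584 0.1524] local [-0.0551  0.0015  0.1522] r 0.1161 (.1154) draw 0.889 resid 0.0017
side world [0.5869 0.0018 0.2157] guess [ 5.874e-01 -4.000e-04  2.026e-01] local [-0.059  -0.0507  0.2157] r 0.1759 (.1154) draw 0.737 resid 0.0009
```

>>> {"api": "jog_arm", "payload": {
  "xyz": [
    [-0.2,0.01,0.04],
    [-0.2,0,0.04],
    [0,0,0],
    [0,0,0],
    [0,0,0],
    [0,0,0],
    [0,0,0],
    [0,0,0],
    [0,0,0],
    [0,0,0]
  ],
  "rotation": [
    [0,0,0],
    [0,0,0],
    [0,0,0],
    [0,0,0],
    [0,0,0],
    [0,0,0],
    [0,0,0],
    [0,0,0],
    [0,0,0],
    [0,0,0]
  ],
  "grip": [0.7,0.7,0.7,0,0,0,0,0,0,0]
}}

```text
t: 18.4
eef_pos: [0.5892, 0.0535, 0.1351]
orientation: [0.049, -3.141, 0.0]
wrist_force: [-1.6, -1.3, 2.2]
width: 0.0251
finger_force: 58.7
```

```bash
python3 ang.py|tail -1
python3 - <<'E'
from knob import *
for i in range(3): knob('scene',335,237,R=2)
E
```

```text
tcp local [-0.05476871  0.00080611] 0.13511161408178154 grasp ang 0.5712757593590856 0.11763859840226885 t 18.45 [-1.12993986 -1.04175977  2.35821325] 0.025282110795328116
scene world [0.5894 0.0528 0.1514] guess [0.5868 0.0585 0.1523] local [-5.460e-02  1.000e-04  1.514e-01] r 0.1151 (.1154) draw 0.889 resid 0.0014
scene world [0.592  0.0537 0.1494] guess [0.5871 0.0586 0.1526] local [-0.052   0.0009  0.1494] r 0.1122 (.1154) draw 0.877 resid 0.0021
scene world [0.5915 0.0535 0.1504] guess [0.5875 0.0582 0.1536] local [-0.0525  0.0007  0.1504] r 0.1133 (.1154) draw 0.877 resid 0.0013
```

>>> {"api": "jog_arm", "payload": {
  "xyz": [
    [0.061,0,0.033],
    [0.061,0,0.034],
    [0.06,0,0.036],
    [0.059,0,0.037],
    [0.058,0,0.039],
    [0.057,0,0.04],
    [0.056,0,0.042],
    [0.056,0,0.042]
  ],
  "rotation": [
    [0,0,0],
    [0,0,0],
    [0,0,0],
    [0,0,0],
    [0,0,0],
    [0,0,0],
    [0,0,0],
    [0,0,0]
  ],
  "grip": [0,0,0,0,0,0,0,0]
}}

```text
t: 19.27
eef_pos: [0.5734, 0.0529, 0.1249]
orientation: [-0.047, 3.135, 0.001]
wrist_force: [-0.5, -2.5, 12.0]
width: 0.0252
finger_force: 59.8
```

```bash
python3 ang.py|tail -1;sed -i 's/(.11,.12,.13,.14)/(.10,.11,.12,.13,.14)/' sp.py; python3 sp.py
```

```text
tcp local [-0.07119147  0.00077672] 0.12447424438938576 grasp ang 0.7378939016769425 0.11749748629104495 t 19.3167 [ 1.74813117 -2.37206916  8.30137653] 0.025079858056494857
side 167 top face z: [(0.1, 0.1242), (0.11, 0.1327), (0.12, 0.1395), (0.13, 0.1469), (0.14, 0.1511)]
scene 59 top face z: [(0.11, 0.1349), (0.12, 0.1419), (0.13, 0.1472)]
```

>>> {"api": "jog_arm", "payload": {
  "xyz": [
    [0.054,0,0.044],
    [0.054,0,0.045],
    [0.052,0,0.047],
    [0.051,0,0.047],
    [0.049,0,0.049],
    [0.049,0,0.05],
    [0.047,0,0.052],
    [0.046,0,0.052],
    [0.044,0,0.054],
    [0.044,0,0.054]
  ],
  "rotation": [
    [0,0,0],
    [0,0,0],
    [0,0,0],
    [0,0,0],
    [0,0,0],
    [0,0,0],
    [0,0,0],
    [0,0,0],
    [0,0,0],
    [0,0,0]
  ],
  "grip": [0,0,0,0,0,0,0,0,0,0]
}}

```text
t: 20.25
eef_pos: [0.5504, 0.0519, 0.1043]
orientation: [0.051, -3.14, 0.002]
wrist_force: [-10.3, -1.7, 18.5]
width: 0.0251
finger_force: 66.8
```

```bash
python3 ang.py|tail -1;sed -i 's/(.10,.11,.12,.13,.14)/(.12,.13,.14,.15,.16)/' sp.py; python3 sp.py
```

```text
tcp local [-0.09409579  0.00072685] 0.10386137880677848 grasp ang 0.9989037380279115 0.11900755395395005 t 20.3 [-6.78323059 -2.60794969 14.5749537 ] 0.024765854256581975
side 167 top face z: [(0.12, 0.1085), (0.13, 0.1139), (0.14, 0.1173), (0.15, 0.1227), (0.16, 0.123)]
scene 62 top face z: [(0.13, 0.1156), (0.14, 0.1189), (0.15, 0.1223), (0.16, 0.1214)]
```

>>> {"api": "jog_arm", "payload": {
  "xyz": [
    [0.05,0,-0.045],
    [0.05,0,-0.045],
    [0,0,0]
  ],
  "rotation": [
    [0,0,0],
    [0,0,0],
    [0,0,0]
  ],
  "grip": [0,0,0]
}}

```text
t: 20.65
eef_pos: [0.5539, 0.0522, 0.1084]
orientation: [-0.05, 3.127, 0.002]
wrist_force: [17.2, -1.0, -9.4]
width: 0.0251
finger_force: 64.5
```

```bash
python3 ang.py|tail -1; python3 sp.py
```

```text
tcp local [-0.09033913  0.00077812] 0.10815805416137568 grasp ang 0.9509306586439459 0.11880456485543173 t 20.7 [17.59804492 -0.6928082  -9.247001  ] 0.024853768605366748
side 170 top face z: [(0.12, 0.1155), (0.13, 0.1211), (0.14, 0.1258), (0.15, 0.131), (0.16, 0.1297)]
scene 62 top face z: [(0.12, 0.1181), (0.13, 0.1222), (0.14, 0.126), (0.15, 0.1295), (0.16, 0.1279)]
```

>>> {"api": "jog_arm", "payload": {
  "xyz": [
    [0.03,0,0.048],
    [0.03,0,0.05],
    [0.028,0,0.052],
    [0.026,0,0.052],
    [0.024,0,0.054],
    [0.024,0,0.054],
    [0.022,0,0.055],
    [0.022,0,0.055],
    [0,0,0],
    [0,0,0]
  ],
  "rotation": [
    [0,0,0],
    [0,0,0],
    [0,0,0],
    [0,0,0],
    [0,0,0],
    [0,0,0],
    [0,0,0],
    [0,0,0],
    [0,0,0],
    [0,0,0]
  ],
  "grip": [0,0,0,0,0,0,0,0,0,0]
}}

```text
t: 21.63
eef_pos: [0.5383, 0.0516, 0.0905]
orientation: [0.051, -3.141, 0.002]
wrist_force: [-5.0, -1.8, 12.3]
width: 0.025
finger_force: 58.9
```

```bash
python3 ang.py|tail -1; python3 sp.py
```

```text
tcp local [-0.10565775  0.00076959] 0.09055399850036594 grasp ang 1.1445336518182188 0.12128577399732982 t 21.6833 [-5.35317629 -2.21820152 12.51086891] 0.025208116033165435
side 149 top face z: [(0.12, 0.0933), (0.13, 0.0981), (0.14, 0.1003), (0.15, 0.1036), (0.16, 0.1063)]
scene 69 top face z: [(0.12, 0.0893), (0.14, 0.1025), (0.15, 0.1042), (0.16, 0.1069)]
```

Pure spinning of the ball in the pads makes it creep, so from here I turn the tool together with the arm about the pivot.

>>> {"api": "jog_arm", "payload": {
  "xyz": [
    [0.04,0,0.104],
    [0.04,0,0.104],
    [0.04,0,0.104],
    [0.04,0,0.104],
    [0,0,0]
  ],
  "rotation": [
    [0,-0.333,0],
    [0,-0.333,0],
    [0,-0.333,0],
    [0,-0.333,0],
    [0,0,0]
  ],
  "grip": [0,0,0,0,0]
}}

```text
t: 22.2
eef_pos: [0.533, 0.0514, 0.0731]
orientation: [-0.049, 2.979, 0.002]
wrist_force: [-3.3, -3.0, 9.3]
width: 0.025
finger_force: 60.4
```

```bash
python3 ang.py|tail -1; python3 sp.py
```

```text
tcp local [-0.11095732  0.0007707 ] 0.07338183391343037 grasp ang 1.2929332256085468 0.1187760393373064 t 22.25 [-4.86574432 -3.23945889 10.58827391] 0.024884134140613266
side 163 top face z: [(0.13, 0.075), (0.14, 0.0764), (0.15, 0.0782), (0.16, 0.0802)]
scene 66 top face z: [(0.15, 0.0822), (0.16, 0.08)]
```

>>> {"api": "jog_arm", "payload": {
  "xyz": [
    [0.04,0,0.104],
    [0.04,0,0.104],
    [0.04,0,0.104],
    [0.04,0,0.104],
    [0.02,0,0.052],
    [0,0,0],
    [0,0,0]
  ],
  "rotation": [
    [0,-0.333,0],
    [0,-0.333,0],
    [0,-0.333,0],
    [0,-0.333,0],
    [0,-0.167,0],
    [0,0,0],
    [0,0,0]
  ],
  "grip": [0,0,0,0,0,0,0]
}}

```text
t: 22.93
eef_pos: [0.5306, 0.0512, 0.0535]
orientation: [-0.046, 2.805, 0.004]
wrist_force: [-5.2, -0.9, 9.8]
width: 0.025
finger_force: 60.5
```

```bash
cat > trig.py <<'E'
from fit import *
q=np.array([.644,.0547,.037])
for n in('side','scene'):
    d=get_image(n); P=cloud(d).reshape(-1,3); P=P[~np.isnan(P[:,0])]; L=np.c_[loc(P,q),P[:,2]]
    m=(L[:,0]>-.26)&(L[:,0]<-.19)&(abs(L[:,1])<.022)&(L[:,2]>.04)&(L[:,2]<.12); s=L[m]
    if len(s): print(n,len(s),'trig: zmax',s[:,2].max().round(3),[(z,np.median(s[abs(s[:,2]-z)<.005][:,0]).round(4)) for z in(.05,.06,.07,.08,.09) if (abs(s[:,2]-z)<.005).any()])
E
python3 ang.py|tail -1; python3 sp.py; python3 trig.py
```

```text
tcp local [-0.11348628  0.00068611] 0.0535839924957163 grasp ang 1.461360598425323 0.11571158977893296 t 22.9833 [-6.3270458  -1.43976716 10.44077145] 0.025050705386771177
side 159 top face z: [(0.12, 0.0962), (0.13, 0.0533), (0.14, 0.0519), (0.15, 0.0511), (0.16, 0.0525)]
scene 11 top face z: [(0.12, 0.0905)]
side 257 trig: zmax 0.078 [(0.05, np.float64(-0.1989)), (0.06, np.float64(-0.2107)), (0.07, np.float64(-0.2176)), (0.08, np.float64(-0.2248))]
scene 107 trig: zmax 0.07 [(0.05, np.float64(-0.2004)), (0.06, np.float64(-0.2076)), (0.07, np.float64(-0.2115))]
```

>>> {"api": "jog_arm", "payload": {
  "xyz": [
    [0.025,0,0.065],
    [0.025,0,0.065],
    [0,0,0],
    [0,0,0]
  ],
  "rotation": [
    [0,-0.208,0],
    [0,-0.208,0],
    [0,0,0],
    [0,0,0]
  ],
  "grip": [0,0,0,0]
}}

```text
t: 23.52
eef_pos: [0.5304, 0.051, 0.0502]
orientation: [-0.047, 2.778, 0.001]
wrist_force: [-6.3, 1.6, 10.6]
width: 0.025
finger_force: 60.5
```

```bash
python3 ang.py|tail -1; python3 sp.py; python3 trig.py
```

```text
tcp local [-0.11360268  0.00052846] 0.05019718731650738 grasp ang 1.4903924936125998 0.11521328259636215 t 23.5667 [-5.2760263   2.01685981 10.13288032] 0.024713708505309743
side 173 top face z: [(0.12, 0.0918), (0.13, 0.0469), (0.14, 0.0472), (0.15, 0.0471), (0.16, 0.0479)]
scene 10 top face z: [(0.12, 0.0888)]
side 245 trig: zmax 0.08 [(0.05, np.float64(-0.1998)), (0.06, np.float64(-0.2109)), (0.07, np.float64(-0.2171)), (0.08, np.float64(-0.2238))]
scene 96 trig: zmax 0.072 [(0.05, np.float64(-0.2044)), (0.06, np.float64(-0.2086)), (0.07, np.float64(-0.2151))]
```

```bash
sed 's/d=get_image(n)/d=D[n]/; 1a import pickle; D=pickle.load(open("d0.pkl","rb"))' trig.py > t0.py; sed -i 's/; D=/\nD=/' t0.py; python3 t0.py; python3 -c "
from rig import get_obs;print(get_obs()['joints'].round(2))"
```

```text
side 170 trig: zmax 0.079 [(0.05, np.float64(-0.2201)), (0.06, np.float64(-0.2112)), (0.07, np.float64(-0.2172)), (0.08, np.float64(-0.2261))]
scene 159 trig: zmax 0.076 [(0.05, np.float64(-0.2088)), (0.06, np.float64(-0.2092)), (0.07, np.float64(-0.2176)), (0.08, np.float64(-0.2238))]
[-0.13  0.41 -0.16  2.29  1.05  0.17  0.33]
```

>>> {"api": "jog_arm", "payload": {
  "xyz": [
    [0.015,0,0.045],
    [0,0,0.03],
    [0,0,0]
  ],
  "rotation": [
    [0,-0.15,0],
    [0,0,0],
    [0,0,0]
  ],
  "grip": [0,0,0]
}}

```text
t: 24.02
eef_pos: [0.5301, 0.051, 0.0469]
orientation: [-0.047, 2.763, 0.001]
wrist_force: [-7.1, 1.4, 10.0]
width: 0.0252
finger_force: 60.7
```

```bash
python3 ang.py|tail -1; python3 sp.py; python3 trig.py
```

```text
tcp local [-0.11396214  0.00047948] 0.04696682794847828 grasp ang 1.5185960138071768 0.11507523621802743 t 24.0667 [-7.13912998  0.98085114 10.28274877] 0.025197959646551756
side 173 top face z: [(0.12, 0.0881), (0.13, 0.0398), (0.14, 0.043), (0.15, 0.044), (0.16, 0.0429)]
scene 19 top face z: [(0.13, 0.1188)]
side 194 trig: zmax 0.081 [(0.05, np.float64(-0.219)), (0.06, np.float64(-0.2108)), (0.07, np.float64(-0.2173)), (0.08, np.float64(-0.2236))]
scene 58 trig: zmax 0.071 [(0.05, np.float64(-0.2073)), (0.06, np.float64(-0.2076)), (0.07, np.float64(-0.2154))]
```

The trigger is back at its closed profile and the arm is at about 1.75. I ease back.

>>> {"api": "jog_arm", "payload": {
  "xyz": [
    [-0.015,0,-0.05],
    [-0.02,0,-0.05],
    [-0.02,0,-0.05],
    [-0.02,0,-0.05],
    [0,0,0],
    [0,0,0]
  ],
  "rotation": [
    [0,0.167,0],
    [0,0.167,0],
    [0,0.167,0],
    [0,0.167,0],
    [0,0,0],
    [0,0,0]
  ],
  "grip": [0,0,0,0,0,0]
}}

```text
t: 24.77
eef_pos: [0.5302, 0.051, 0.0558]
orientation: [-0.046, 2.844, -0.0]
wrist_force: [-8.4, 1.3, 10.6]
width: 0.025
finger_force: 60.8
```

```bash
python3 ang.py|tail -1; python3 sp.py; python3 trig.py;  python3 -c "
from rig import get_obs;print(get_obs()['joints'].round(3))"
```

```text
tcp local [-0.11385788  0.00053433] 0.055753615607058396 grasp ang 1.4437196942318224 0.11651763463876359 t 24.8167 [-8.5236677   0.80778843 11.33902214] 0.024859334908400536
side 151 top face z: [(0.12, 0.0982), (0.13, 0.0513), (0.14, 0.0545), (0.15, 0.0532), (0.16, 0.0562)]
scene 21 top face z: [(0.12, 0.0961)]
side 254 trig: zmax 0.078 [(0.05, np.float64(-0.1968)), (0.06, np.float64(-0.2073)), (0.07, np.float64(-0.2172)), (0.08, np.float64(-0.2262))]
scene 104 trig: zmax 0.072 [(0.05, np.float64(-0.1972)), (0.06, np.float64(-0.209)), (0.07, np.float64(-0.2122))]
[ 0.105  0.432 -0.426  2.23   0.857  0.327  0.55 ]
```

>>> {"api": "jog_arm", "payload": {
  "xyz": [
    [-0.01,0,-0.03],
    [-0.01,0,-0.03],
    [0,0,0],
    [0,0,0]
  ],
  "rotation": [
    [0,0.09,0],
    [0,0.09,0],
    [0,0,0],
    [0,0,0]
  ],
  "grip": [0,0,0,0]
}}

```text
t: 25.35
eef_pos: [0.5301, 0.0511, 0.0577]
orientation: [-0.045, 2.866, 0.0]
wrist_force: [-4.2, 1.2, 2.2]
width: 0.0248
finger_force: 66.9
```

```bash
python3 ang.py|tail -1; python3 sp.py; python3 trig.py
```

```text
tcp local [-0.11393705  0.00058583] 0.05768351027278557 grasp ang 1.4277471798683643 0.11701991569667902 t 25.4 [-4.46737487  2.22981563  3.22522528] 0.025116539502124252
side 172 top face z: [(0.12, 0.0435), (0.13, 0.0536), (0.14, 0.0547), (0.15, 0.055), (0.16, 0.0553)]
scene 15 top face z: [(0.12, 0.0955)]
side 252 trig: zmax 0.078 [(0.05, np.float64(-0.197)), (0.06, np.float64(-0.2066)), (0.07, np.float64(-0.2169)), (0.08, np.float64(-0.2238))]
scene 100 trig: zmax 0.069 [(0.05, np.float64(-0.1985)), (0.06, np.float64(-0.208)), (0.07, np.float64(-0.2139))]
```

>>> {"api": "jog_arm", "payload": {
  "xyz": [
    [0,0,-0.03],
    [0,0,-0.02],
    [0,0,0],
    [0,0,0]
  ],
  "rotation": [
    [0,0,0],
    [0,0,0],
    [0,0,0],
    [0,0,0]
  ],
  "grip": [0,0,0,0]
}}

```text
t: 25.93
eef_pos: [0.53, 0.0511, 0.0582]
orientation: [-0.045, 2.867, 0.002]
wrist_force: [10.0, 5.3, -25.4]
width: 0.025
finger_force: 64.5
```

```bash
python3 ang.py|tail -1; python3 sp.py; python3 trig.py
python3 - <<'E'
from h import *
a=get_image('side')['image'];b=get_image('scene')['image']
o=np.hstack([cv2.resize(a[230:310,235:385],None,fx=4,fy=4,interpolation=cv2.INTER_CUBIC),cv2.resize(b[190:270,315:360],None,fx=4,fy=4)]);print(o.shape)
cv2.imwrite('pics/g6.png',o)
E
```

```text
tcp local [-0.11414185  0.00067856] 0.05814488284992371 grasp ang 1.4243163815500721 0.11732521476241745 t 25.9833 [  9.87090212   4.81024086 -24.56845302] 0.025015777772941377
side 159 top face z: [(0.12, 0.0435), (0.13, 0.0546), (0.14, 0.0553), (0.15, 0.0554), (0.16, 0.0545)]
scene 19 top face z: [(0.12, 0.0951), (0.13, 0.1278)]
side 254 trig: zmax 0.079 [(0.05, np.float64(-0.1959)), (0.06, np.float64(-0.2064)), (0.07, np.float64(-0.2173)), (0.08, np.float64(-0.226))]
scene 100 trig: zmax 0.07 [(0.05, np.float64(-0.1983)), (0.06, np.float64(-0.2079)), (0.07, np.float64(-0.214))]
(320, 780, 3)
```

View pics/g6.png

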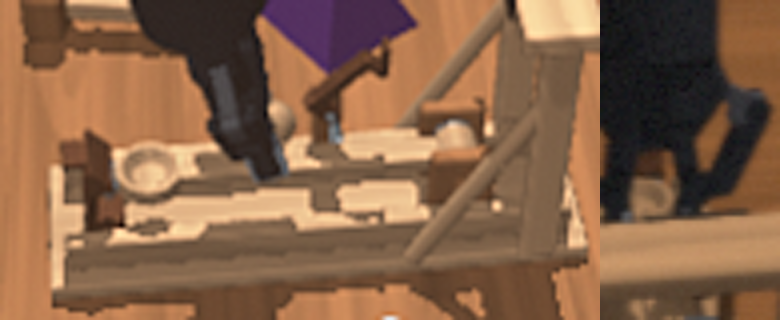

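Side view: the spoon lies level at (145,165) between the rails, the end bar under the hook at (105,170). The catch held against a 25 N pull. I relieve it, open and back off along the tool axis.

>>> {"api": "jog_arm", "payload": {
  "xyz": [
    [0,0,0.035],
    [0,0,0],
    [0,0,0],
    [0,0,0],
    [0,0,0],
    [0,0,0],
    [0,0,0],
    [0,0,-0.1],
    [0,0,-0.2],
    [0,0,-0.3],
    [0,0,-0.4],
    [0,0,-0.4],
    [0,0,-0.4],
    [0,0,-0.5],
    [0,0,-0.5],
    [0,0,-0.5],
    [0,0,-0.3],
    [0,0,0],
    [0,0,0]
  ],
  "rotation": [
    [0,0,0],
    [0,0,0],
    [0,0,0],
    [0,0,0],
    [0,0,0],
    [0,0,0],
    [0,0,0],
    [0,0,0],
    [0,0,0],
    [0,0,0],
    [0,0,0],
    [0,0,0],
    [0,0,0],
    [0,0,0],
    [0,0,0],
    [0,0,0],
    [0,0,0],
    [0,0,0],
    [0,0,0]
  ],
  "grip": [0,0,0.6,0.6,0.6,0.6,0.6,0.6,0.6,0.6,0.6,0.6,0.6,0.6,0.6,0.6,0.6,0.6,0.6]
}}

```text
t: 27.87
eef_pos: [0.4916, 0.0492, 0.1977]
orientation: [-0.042, 2.863, -0.003]
wrist_force: [-0.4, 0.1, -1.1]
width: 0.0511
finger_force: 0.0
```

```bash
python3 ang.py|tail -1; sed -i 's/(.12,.13,.14,.15,.16)/(.06,.08,.13,.14,.15)/' sp.py; python3 sp.py; python3 trig.py
python3 - <<'E'
from fit import *
import pickle
D=pickle.load(open('d0.pkl','rb'))
# bystanders unmoved: range change against first picture, on the bench away from catapult
for n in('scene','side'):
    d=get_image(n);w0=cloud(D[n]);w1=cloud(d)
    ok=~np.isnan(w0[...,0])&~np.isnan(w1[...,0]);
    def objs(w,im):
        hsv=cv2.cvtColor(im,cv2.COLOR_BGR2HSV).astype(int);r={}
        for k,(a,b,s) in dict(cone=(5,14,225),pyr=(125,150,90)).items():
            m=(hsv[...,0]>=a)&(hsv[...,0]<=b)&(hsv[...,1]>=s)&(w[...,2]>.015)&(w[...,2]<.1)&(w[...,0]>.4)&(w[...,0]<.8)
            r[k]=(int(m.sum()),np.median(w[m],0).round(3).tolist() if m.any() else 0)
        g=lambda x,y,rr:(np.hypot(w[...,0]-x,w[...,1]-y)<rr)&(w[...,2]>.02)&(w[...,2]<.1)
        return r
    print(n,objs(w0,D[n]['image']),objs(w1,d['image']))
    for nm,(u0,u1,v0,v1) in dict(scene=dict(log=(200,228,258,290),top=(243,280,262,300),rat=(385,408,224,270),arch=(430,474,230,268)),side=dict(log=(300,326,352,402),top=(314,350,308,342),rat=(238,298,220,248),arch=(264,300,180,216)))[n].items():
        f=lambda w:[round(float(x),4) for x in np.nanmean(w[v0:v1,u0:u1][w[v0:v1,u0:u1,2]>.015],0)]+[int((w[v0:v1,u0:u1,2]>.015).sum())]
        print(nm,f(w0),f(w1))
E
```

```text
tcp local [-1.52926599e-01  1.28244601e-04] 0.19684893367721384 grasp ang 0.8318829346745943 0.22559346930017354 t 27.9167 [ 0.2429447   0.29511166 -0.01837303] 0.05120805383747297
side 268 top face z: [(0.13, 0.0558), (0.14, 0.055), (0.15, 0.056)]
scene 20 top face z: []
side 252 trig: zmax 0.079 [(0.05, np.float64(-0.1973)), (0.06, np.float64(-0.2067)), (0.07, np.float64(-0.217)), (0.08, np.float64(-0.2237))]
scene 254 trig: zmax 0.077 [(0.05, np.float64(-0.1981)), (0.06, np.float64(-0.2086)), (0.07, np.float64(-0.2186)), (0.08, np.float64(-0.2222))]
scene {'cone': (359, [0.51, -0.103, 0.047]), 'pyr': (655, [0.6, 0.225, 0.033])} {'cone': (362, [0.509, -0.103, 0.048]), 'pyr': (659, [0.599, 0.225, 0.033])}
log [0.5451, -0.2078, 0.0452, 481] [0.5451, -0.2079, 0.0455, 478]
top [0.5752, -0.1032, 0.0379, 863] [0.5752, -0.1031, 0.038, 861]
rat [0.464, 0.2233, 0.0311, 560] [0.464, 0.2234, 0.0312, 560]
arch [0.4997, 0.3508, 0.0484, 826] [0.4998, 0.3511, 0.0482, 825]
side {'cone': (0, 0), 'pyr': (476, [0.581, 0.216, 0.034])} {'cone': (0, 0), 'pyr': (475, [0.581, 0.217, 0.033])}
log [0.5331, -0.2164, 0.0499, 532] [0.5332, -0.2165, 0.0497, 537]
top [0.5823, -0.1093, 0.0432, 732] [0.5823, -0.1094, 0.043, 729]
rat [0.4488, 0.2203, 0.0301, 599] [0.454, 0.1538, 0.0941, 726]
arch [0.4875, 0.3434, 0.0496, 596] [0.4832, 0.1256, 0.2199, 941]
```

The arm lies level at 1.66 (its top face is at z 0.055 throughout) and hooked. The toys have not moved and the gripper is clear. The two odd side values are the gripper blocking the view.

```bash
python3 -c "
from rig import hand_in;print(hand_in())"
```

```text
the job is handed in; nothing more can be done
None
```

The catapult is ready to shoot: its arm is level and at rest on the hair-trigger catch, let go, after first hanging released on the half-way catch. The toys have not moved, and the job is handed in at about 28 s. My first pull by the knob slipped in the fingers, so I eased the arm back to the half-way catch and took it again.

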